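Rack the router bits and hold the bit chest's lid

ROBOT

A 6-joint arm with a two-finger parallel gripper is mounted at the origin on the work surface. World frame = base frame: x ahead of the robot, y to its left, z up, the work surface at z = 0. Lengths are in mm, angles in degrees, forces in N, time in s.
With the tool pointing down it reaches from about 350 to 850 mm from the base axis. Payload 8.1 kg.
Tool frame: the origin (TCP) lies midway between the tips of the shut fingers; the grasp point (between the pads) lies 19 mm behind it; z points along the fingers, y is the direction in which the jaws open and shut (so a half turn about z gives the same grasp; the last joint's range is limited). The gripper opens to 85 mm and grips with 20 to 120 N. Pads are 22 mm wide; open, the fingers measure 114 mm over their backs; the gripper's body (76 mm by 85 mm) begins 54 mm behind the grasp point. The pads swing forward as they close: fully open they stand 13 mm farther back than shut.
Start: joints at [-80.867, 7.471, 85.268, -0, 87.261, -4.893], TCP at [145.438, -582.111, 231.292] pointing down, gripper open.
Joint ranges: [-169.43, 169.43], [-51.17, 129.36], [1.28, 143.12], [-76.62, 256.62], [0, 156.53], [-152.29, 152.29]. Speed limits (degrees/s): [136.94, 136.94, 159.86, 180, 180, 180].

INTERFACE

Orientations are given as [roll, pitch, yaw] about the fixed x, y, z axes, in that order (R = Rz(yaw) Ry(pitch) Rx(roll)).
In Python, from bench import r gives the robot as it stands.
- The arm moves only by the tool carry_out, never from a script. Its argument "increments" is a list of rows, each a list of 3 entries, a list of its own where there are three numbers: the shift along the tool's x, y, z in m, then the turn, a rotation vector about the tool's x, y, z in rad, then the closure, from 0 (fully open) to 1 (shut). A call has 1 to 12 rows; each row shifts and turns the pose as measured when the row begins, along the tool's axes as they then stand; what a row does not reach is not made up. A row lasts 1/10 s, in which the tool goes at most 50 mm and 8.59 degrees, less where a joint would pass 70% of its speed; a pose out of reach is approached as far as the arm can. A call with a gripper value outside its range is refused whole. The fingers move at their own pace and stop on an object; "newtons" is the grip in N (left out, the last holds). Time passes only in rows, so rows that do not move let the fingers close. It gives the time, the measured TCP pose, the force and the opening at its end, in the units of the state.
- r.sense(): the state, without advancing time (a new reading comes with each control period).
- r.snapshot(name): name is "scene" or "top"; returns a dict with "image" (384x512x3 uint8, blue, green, red), "vertical_fov" (degrees; the focal length in pixels is half the picture's height over the tangent of half this angle, whatever the lens; pixels are square), "cx", "cy" (the principal point, pixels), "rvec" (rotation vector, rad) and "tvec" (3), from world to camera coordinates, as OpenCV has them. Camera axes: x right, y down, z forward; pixel columns grow to the right and rows downward; lengths in mm; the calibration is good to about 2 mm. A picture is of the moment at which its call begins. There is no depth.
- r.hand_in(): hands the job in, once; it reports no verdict.
The state is a dict: "time": time; "joint_pos": joint angles; "qd": joint speeds; "joint_efforts": joint torques, N m; "tool_pos": TCP position; "tcp_rot": TCP orientation; "ft_force": force on the tool from outside, world axes, zero at the start; "wrist_torque": the same for the moment, N m; "finger_gap": finger opening in mm.
Only numpy, scipy, OpenCV 4.12 (cv2) and the standard library are available. Lean on these libraries where they do the work, as an engineer would, in place of code of your own. Each camera call takes 0.05 s, during which the arm holds its last target.

TASK

The router bits used today are still standing in the three-hole offcut: drop them one by one, shank down, into the empty bores of the longer, four-hole bit rack until all four bits stand in the rack, fully down. Then lift the lid of the plywood bit chest by its bar handle and hold it open at about 60 degrees, so that I can lower the rack in with both hands; there is no stay and it falls shut if you let go, so finish while still holding it. Do not let the lid go over past upright, and leave the other things on the bench alone.

Things in the scene. Friction and masses are not known exactly. Their poses are not given: they have to be found in the camera images.
- chest: Plywood bit chest with hinged lid, 190 (x) x 300 (y) x 122 mm tall with the lid shut, heavy, does not move. Origin: centre of its underside, on the bench; its x axis points from the front (handle side, towards the robot) to the hinged back, y along the hinge, z up. Turned 0 to 0.35 rad about the vertical.
- lid (a joint): Lid angle, rad: 0 shut, grows as it opens (0.0 to 1.92; 60 degrees is 1.05). Lid 0.5 to 1 kg, 190 mm deep, 32 mm tall skirted board on a free hinge at the back top edge (height 90 mm): no spring, no stay, left alone it falls shut from anywhere below about 1.3 rad and flops over backwards from beyond that. Starts shut.
- lid_hinge (a point): Middle of the lid's hinge axis (height 90.5 mm, at the chest's back face); moves with the lid only in rotation. The axis is the chest's y.
- lid_handle (a point): Middle of the lid's handle: a round steel bar, 12 mm thick and 116 mm long, parallel to the hinge, 45 mm out in front of the lid's front face on a 10 mm post near each end (posts 104 mm apart). With the lid shut it lies 235 mm in front of the hinge axis, 16 mm above it, so 106 mm above the bench, with free air below; it can be pinched from above, and the round bar can turn between the fingers as the lid swings.
- rack: Wooden bit rack, loose, 0.45 kg, 210 (x) x 60 (y) x 40 mm, with four bores in a row along x. Origin: centre of its underside; z up. Lies within 0.3 rad of the world x axis. It and the offcut lie side by side, either one nearer the chest. Two of its bores (hole0 and hole2) hold bits at the start.
- rack_hole0 (a point): Centre of the mouth of rack bore 0 (rack x = -75 mm), on the rack's top, 40 mm above the bench. Bore 15 mm wide, 30 mm deep, flat bottomed.
- rack_hole1 (a point): Centre of the mouth of rack bore 1 (rack x = -25 mm), on the rack's top, 40 mm above the bench. Bore 15 mm wide, 30 mm deep, flat bottomed.
- rack_hole2 (a point): Centre of the mouth of rack bore 2 (rack x = 25 mm), on the rack's top, 40 mm above the bench. Bore 15 mm wide, 30 mm deep, flat bottomed.
- rack_hole3 (a point): Centre of the mouth of rack bore 3 (rack x = 75 mm), on the rack's top, 40 mm above the bench. Bore 15 mm wide, 30 mm deep, flat bottomed.
- offcut: Wooden offcut, loose, 0.5 kg, 180 (x) x 75 (y) x 40 mm, three bores like the rack's at x = -55, 0 and 55 mm. Origin: centre of its underside. Within 0.3 rad of the world x axis. At the start two bits stand in its outer bores.
- bit_straight: Straight router bit, plain cylindrical cutter 22 mm across from z = 46 to 78 mm (the top). Loose, about 0.1 kg, 12 mm shank 42 mm long with a 3 mm taper at its foot, then a short neck and the cutter. Origin: centre of the shank's foot; z runs up the bit; its yaw is random and of no importance. Starts upright, shank down, in a 30 mm deep bore of either rack or offcut (which one varies), leaning up to 0.1 rad. 
- bit_roundnose: Round-nose router bit, cutter 26 mm across, cylindrical from z = 46 to 66 mm with a domed top to 79 mm. Loose, about 0.1 kg, 12 mm shank 42 mm long with a 3 mm taper at its foot, then a short neck and the cutter. Origin: centre of the shank's foot; z runs up the bit; its yaw is random and of no importance. Starts upright, shank down, in a 30 mm deep bore of either rack or offcut (which one varies), leaning up to 0.1 rad. 
- bit_roundover: Round-over router bit, cutter 34 mm across from z = 46 to 66 mm, hollowed in to a 14 mm pilot at the top, z = 78 mm. Loose, about 0.1 kg, 12 mm shank 42 mm long with a 3 mm taper at its foot, then a short neck and the cutter. Origin: centre of the shank's foot; z runs up the bit; its yaw is random and of no importance. Starts upright, shank down, in a 30 mm deep bore of either rack or offcut (which one varies), leaning up to 0.1 rad. 
- bit_chamfer: Chamfer router bit, cutter 30 mm across from z = 46 to 64 mm, then a cone up to 10 mm across at z = 76 mm. Loose, about 0.1 kg, 12 mm shank 42 mm long with a 3 mm taper at its foot, then a short neck and the cutter. Origin: centre of the shank's foot; z runs up the bit; its yaw is random and of no importance. Starts upright, shank down, in a 30 mm deep bore of either rack or offcut (which one varies), leaning up to 0.1 rad. 
- glue: Glue bottle, 62 mm across, 170 mm tall, upright to the left of the chest; bystander. Origin: centre of its underside.
- sandblock: Cork sanding block 110 x 65 x 32 mm, near the robot; bystander. Origin: centre of its underside.
- rasp: Wood rasp, 330 mm long along x, 28 mm thick handle to -x, lying to the right; bystander. Origin: on its underside, 170 mm from the handle's end.

How it is judged (in metres and radians):
On the way:
1. all four bits stand in the rack's bores, let go, the lid still shut ((horizontal distance between bit_straight and rack_hole0 below 0.006 m or horizontal distance between bit_straight and rack_hole1 below 0.006 m or horizontal distance between bit_straight and rack_hole2 below 0.006 m or horizontal distance between bit_straight and rack_hole3 below 0.006 m) and z of each of bit_straight, bit_roundnose, bit_roundover, bit_chamfer in the frame of rack below 0.015 m and (horizontal distance between bit_roundnose and rack_hole0 below 0.006 m or horizontal distance between bit_roundnose and rack_hole1 below 0.006 m or horizontal distance between bit_roundnose and rack_hole2 below 0.006 m or horizontal distance between bit_roundnose and rack_hole3 below 0.006 m) and (horizontal distance between bit_roundover and rack_hole0 below 0.006 m or horizontal distance between bit_roundover and rack_hole1 below 0.006 m or horizontal distance between bit_roundover and rack_hole2 below 0.006 m or horizontal distance between bit_roundover and rack_hole3 below 0.006 m) and (horizontal distance between bit_chamfer and rack_hole0 below 0.006 m or horizontal distance between bit_chamfer and rack_hole1 below 0.006 m or horizontal distance between bit_chamfer and rack_hole2 below 0.006 m or horizontal distance between bit_chamfer and rack_hole3 below 0.006 m) and value of joint lid below 0.1 rad and contact force between the fingers and bit_straight below 0.1 N and contact force between the fingers and bit_roundnose below 0.1 N and contact force between the fingers and bit_roundover below 0.1 N and contact force between the fingers and bit_chamfer below 0.1 N), for 0.2 s.
At the end, for the whole second after the job is handed in: All four bits stand in bores of the rack (foot within 6 mm of the bore's axis and within 5 mm of its bottom), and the robot holds the lid still (below 0.1 rad/s) between 53 and 67 degrees (0.925 to 1.17 rad), with nothing else touching chest or lid ((horizontal distance between bit_straight and rack_hole0 below 0.006 m or horizontal distance between bit_straight and rack_hole1 below 0.006 m or horizontal distance between bit_straight and rack_hole2 below 0.006 m or horizontal distance between bit_straight and rack_hole3 below 0.006 m) and z of each of bit_straight, bit_roundnose, bit_roundover, bit_chamfer in the frame of rack below 0.015 m and (horizontal distance between bit_roundnose and rack_hole0 below 0.006 m or horizontal distance between bit_roundnose and rack_hole1 below 0.006 m or horizontal distance between bit_roundnose and rack_hole2 below 0.006 m or horizontal distance between bit_roundnose and rack_hole3 below 0.006 m) and (horizontal distance between bit_roundover and rack_hole0 below 0.006 m or horizontal distance between bit_roundover and rack_hole1 below 0.006 m or horizontal distance between bit_roundover and rack_hole2 below 0.006 m or horizontal distance between bit_roundover and rack_hole3 below 0.006 m) and (horizontal distance between bit_chamfer and rack_hole0 below 0.006 m or horizontal distance between bit_chamfer and rack_hole1 below 0.006 m or horizontal distance between bit_chamfer and rack_hole2 below 0.006 m or horizontal distance between bit_chamfer and rack_hole3 below 0.006 m) and value of joint lid between 0.925 and 1.17 rad and contact force between any of the fingers, the arm and chest above 0.2 N and velocity of joint lid between -0.1 and 0.1 rad/s and contact force between chest and glue below 0.1 N and contact force between chest and sandblock below 0.1 N and contact force between chest and rasp below 0.1 N and contact force between chest and rack below 0.1 N and contact force between chest and offcut below 0.1 N and contact force between chest and bit_straight below 0.1 N and contact force between chest and bit_roundnose below 0.1 N and contact force between chest and bit_roundover below 0.1 N and contact force between chest and bit_chamfer below 0.1 N); the arm keeps its last pose, push and grip.
It fails at once if the lid goes over past upright (more than 95 degrees) (value of joint lid above 1.66 rad).
It fails at once if the glue bottle is shifted by more than 30 mm (distance of glue from where it was at the start of the episode above 0.03 m).
It fails at once if the sanding block is shifted by more than 30 mm (distance of sandblock from where it was at the start of the episode above 0.03 m).
It fails at once if the rasp is shifted by more than 30 mm (distance of rasp from where it was at the start of the episode above 0.03 m).
It also fails if it takes over 72 s, if anything falls off the work surface, if the arm or the gripper's body presses on something with over 40 N, if the wrist force passes 120 N, or if a joint passes its speed limit or range.

## Working session

There is one attempt and no reset: what is moved stays moved. The work goes in short steps, Python scripts to look and compute and a tool call to move; the robot and the scene stay as the last step left them, time stands still between calls to the robot, and variables do not carry over. Pictures are saved under pics/ and viewed, and the job is handed in when it is done.

Besides the shell and the picture viewer there is one more tool, called after "Emit:" as name([rows], argument=value, ...), one row to a line, values as JSON. carry_out: Moves the arm, as the interface text tells. Its arguments: {"type":"object","properties":{"increments":{"type":"array"},"newtons":{"type":"number"}},"required":["increments"]}

```bash
ls; mkdir -p pics; python3 - <<'E'
from bench import r
import cv2,json
print(r.sense())
for n in("scene","top"):
    s=r.snapshot(n); cv2.imwrite(f"pics/{n}0.png",s["image"]); s.pop("image"); print(n,s)
E
```

```text
pics
{'time': 0.0, 'joint_pos': array([-8.08681954e+01,  7.51584253e+00,  8.53301092e+01, -2.22753151e-04,
        8.72606014e+01, -4.89271965e+00]), 'qd': array([-0.01114966,  0.12227328, -0.0605862 , -0.00301959,  0.03922166,
       -0.02532931]), 'joint_efforts': array([-1.64214703e-04, -5.69409156e+01, -5.00552666e+01, -4.49265031e-05,
        1.51324173e-02, -3.42735359e-05]), 'tool_pos': array([ 145.33835506, -581.56367669,  230.2288134 ]), 'tcp_rot': array([-1.79893816e+02, -8.86627379e-03,  1.40245269e+01]), 'ft_force': array([ 0.67755162,  0.21918346, -0.7865919 ]), 'wrist_torque': array([-0.01843916, -0.0591187 ,  0.03457682]), 'finger_gap': 85.30052367962301}
scene {'vertical_fov': 44.844623590403174, 'cx': 252.76822349962387, 'cy': 189.54912549782023, 'rvec': array([ 2.09486466,  1.24836308, -0.47534176]), 'tvec': array([-285.48250427, -277.45907371, 1988.79840082])}
top {'vertical_fov': 49.93291665558797, 'cx': 257.82487081452854, 'cy': 192.4749024542197, 'rvec': array([ 2.13368489, -2.13227078,  0.20940742]), 'tvec': array([  11.66397262,  571.65172135, 1504.50918745])}
```

```bash
python3 - <<'E'
import cv2
for n in("scene","top"):
    i=cv2.imread(f"pics/{n}0.png"); cv2.imwrite(f"pics/{n}0b.png",cv2.resize(i,(800,600),interpolation=cv2.INTER_CUBIC))
E
```

```text
(no output)
```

View pics/scene0.png

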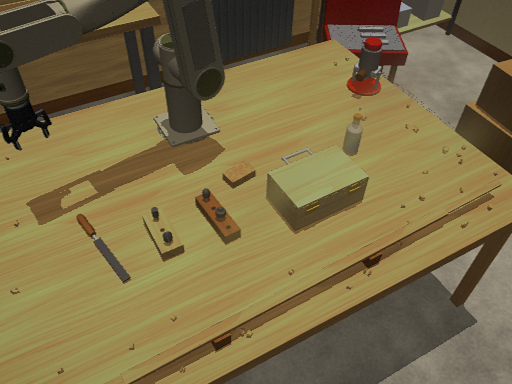

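View pics/top0.png

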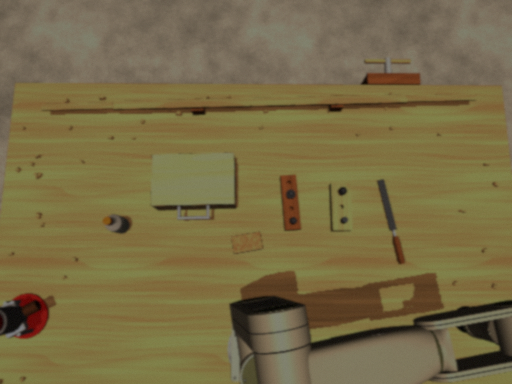

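```bash
cat > h.py <<'E'
import numpy as np,cv2
def cam(s):
    f=s["image"].shape[0]/2/np.tan(np.radians(s["vertical_fov"]/2))
    K=np.array([[f,0,s["cx"]],[0,f,s["cy"]],[0,0,1]]); R=cv2.Rodrigues(np.array(s["rvec"]))[0]; t=np.array(s["tvec"])
    return K,R,t
def ray(s,u,v):
    K,R,t=cam(s); return -R.T@t, R.T@np.linalg.solve(K,[u,v,1])
def plane(s,u,v,z):
    c,d=ray(s,u,v); return c+d*(z-c[2])/d[2]
def proj(s,p):
    K,R,t=cam(s); return cv2.projectPoints(np.atleast_2d(np.array(p,float)),np.array(s["rvec"]),t,K,None)[0][:,0]
def crop(s,u0,v0,u1,v1,k,fn):
    i=s["image"][v0:v1,u0:u1]; i=cv2.resize(i,None,fx=k,fy=k,interpolation=cv2.INTER_CUBIC); cv2.imwrite(fn,i)
E
python3 - <<'E'
from h import *
from bench import r
s=r.snapshot("top"); crop(s,270,160,370,240,8,"pics/t1.png"); np.savez("top0.npz",**s)
crop(s,145,145,245,225,8,"pics/t2.png")
s=r.snapshot("scene"); crop(s,130,170,250,260,6,"pics/s1.png");np.savez("scene0.npz",**s)
E
```

```text
(no output)
```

View pics/t1.png

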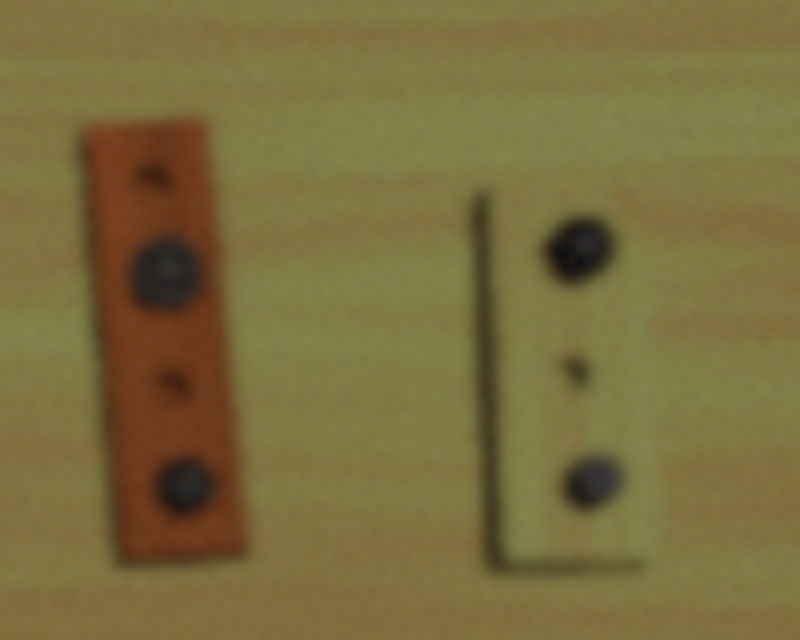

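View pics/t2.png

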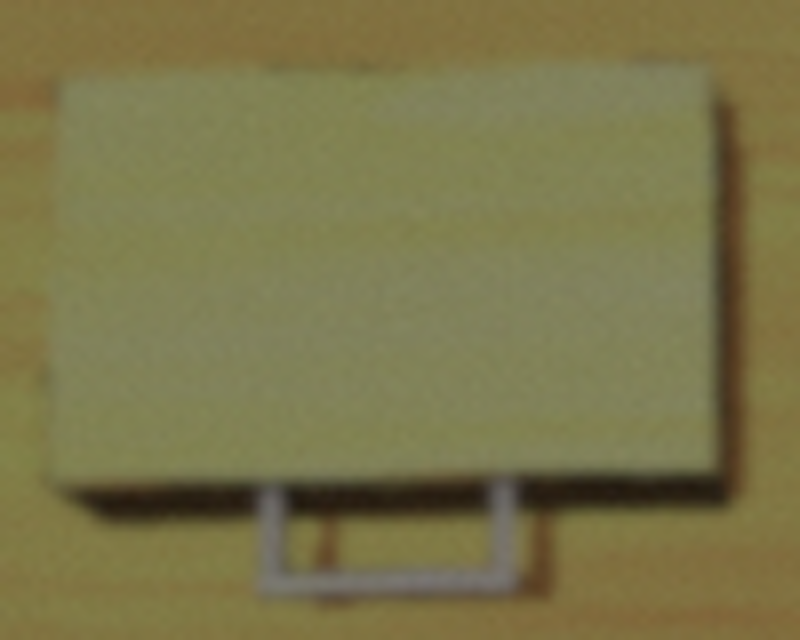

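View pics/s1.png

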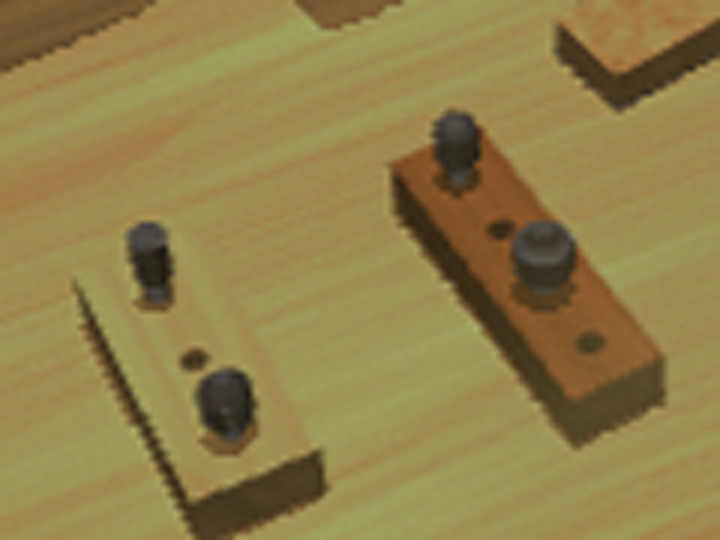

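```bash
python3 - <<'E'
from h import *
for n,box in(("top",(270,160,320,240)),("scene",(180,180,250,250))):
    s=dict(np.load(n+"0.npz")); u0,v0,u1,v1=box
    im=s["image"][v0:v1,u0:u1]; big=cv2.resize(im,None,fx=8,fy=8,interpolation=cv2.INTER_CUBIC)
    hsv=cv2.cvtColor(big,cv2.COLOR_BGR2HSV)
    print(n,hsv[330,130] if n=="top" else hsv[300:310:10,250:400:30])
    m=((hsv[...,0]<14)&(hsv[...,1]>140)&(hsv[...,2]>(85 if n=="top" else 95))).astype(np.uint8)
    m=cv2.morphologyEx(m,cv2.MORPH_OPEN,np.ones((9,9)))
    c=max(cv2.findContours(m,0,2)[0],key=cv2.contourArea); hull=cv2.convexHull(c)
    o=big.copy(); cv2.drawContours(o,[hull],0,(0,255,0),1)
    q=cv2.approxPolyDP(hull,20,True)[:,0]
    for p in q: cv2.circle(o,tuple(map(int,p)),3,(255,0,0),-1)
    cv2.imwrite(f"pics/rk_{n}.png",o)
    uv=(hull[:,0]+.5)/8-.5+[u0,v0]
    P=np.array([plane(s,*p,40)[:2] for p in uv]).astype(np.float32)
    print(cv2.minAreaRect(P))
    for p in q:
        print(p,plane(s,*((p+.5)/8-.5+[u0,v0]),40).round(1))
E
```

```text
top [ 11 188 115]
((537.5894165039062, -109.63909912109375), (207.0623779296875, 56.977386474609375), 4.375836372375488)
[196 124] [ 642.  -127.3   40. ]
[241 546] [ 439.4 -145.1   40. ]
[131 557] [434.2 -93.4  40. ]
[ 88 139] [634.5 -75.3  40. ]
scene [[[ 15 177 111]
  [ 14 178 119]
  [ 21  94  57]
  [ 23 107  57]
  [ 15 172 123]]]
((459.2118835449219, -93.81123352050781), (4.436344623565674, 6.237447738647461), 64.5814437866211)
[261 124] [457.1 -91.3  40. ]
```

View pics/rk_top.png

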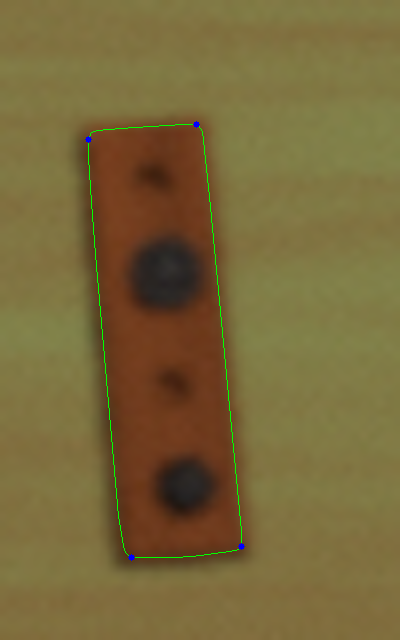

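View pics/rk_scene.png

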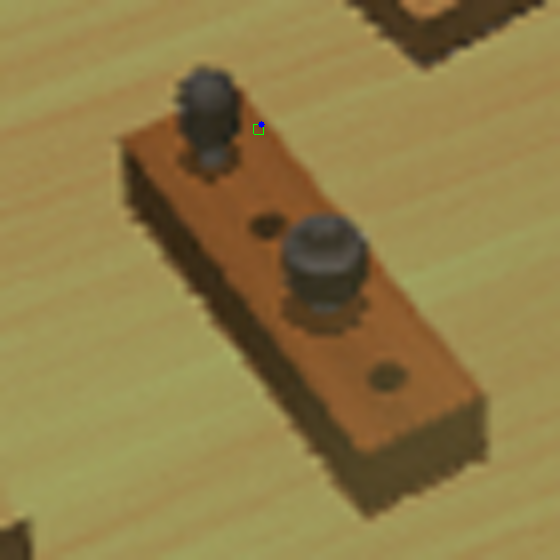

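```bash
python3 - <<'E'
from h import *
s=dict(np.load("scene0.npz")); t=dict(np.load("top0.npz"))
u0,v0,u1,v1=130,170,250,260
big=cv2.resize(s["image"][v0:v1,u0:u1],None,fx=8,fy=8,interpolation=cv2.INTER_CUBIC)
hsv=cv2.cvtColor(big,cv2.COLOR_BGR2HSV)
for d,(cx,cy) in {"h1":(400+267,80+227),"h3":(400+387,80+378),"oc":(int(193/6*8),int(359/6*8))}.items():
    w=hsv[cy-24:cy+24,cx-28:cx+28,2].astype(float)
    bg=np.percentile(w,80); m=(w<(bg+w.min())/2)
    n,l,st,ce=cv2.connectedComponentsWithStats(m.astype(np.uint8)); k=1+np.argmax(st[1:,4])
    c=ce[k]+[cx-28,cy-24]; print(d,st[k],c,plane(s,*((c+.5)/8-.5+[u0,v0]),40).round(1))
for nm,p in {"r487,398":(400+487,80+398),"365,455":(400+365,80+455),"122,138":(400+122,80+138)}.items():
    print(nm,plane(s,*((np.array(p)+.5)/8-.5+[u0,v0]),40).round(1))
for nm,p in {"o near left? 75,285":(75,285),"190,500":(190,500),"320,450":(320,452)}.items():
    print(nm,plane(s,*((np.array(p)+.5)/6-.5+[u0,v0]),40).round(1))
# top points
f=lambda p,z:plane(t,*((np.array(p)+.5)/8-.5+[270,160]),z).round(1)
print("top h1",f((175,382),40),"h3",f((155,176),40),"oc",f((576,370),40))
print("straight top",f((594,480),88),"chamfer top",f((579,248),80),"rn",f((186,486),80),"ro",f((167,273),76))
# scene bit tops
g=lambda p,z:plane(s,*((np.array(p)+.5)/6-.5+[u0,v0]),z).round(1)
print("straight topface",g((148,231),88),"neck",g((157,297),53)); print("chamfer tip",g((227,378),86),"neck",g((228,437),53))
E
```

```text
h1 [ 11  11  36  26 677] [667.81536189 305.93057607] [ 512.9 -114.6   40. ]
h3 [ 10  10  37  28 792] [786.3459596  457.34848485] [ 612.1 -107.    40. ]
oc [ 13  13  35  27 712] [258.54775281 480.12921348] [ 520.2 -305.7   40. ]
r487,398 [641.7 -75.   40. ]
365,455 [ 644.5 -133.1   40. ]
122,138 [ 436.  -149.3   40. ]
o near left? 75,285 [ 438.  -345.1   40. ]
190,500 [ 608.  -341.9   40. ]
320,450 [ 611.2 -268.9   40. ]
top h1 [ 517.  -115.3   40. ] h3 [ 616.5 -107.2   40. ] oc [ 523.  -305.7   40. ]
straight top [ 465.1 -301.5   88. ] chamfer top [ 574.3 -300.4   80. ] rn [ 463.  -115.7   80. ] ro [ 562.9 -108.8   76. ]
straight topface [ 461.6 -303.5   88. ] neck [ 479.  -309.8   53. ]
chamfer tip [ 576.9 -303.    86. ] neck [ 588.5 -311.    53. ]
```

```bash
cat >> h.py <<'E'
from scipy.spatial.transform import Rotation as Ro
def plan(pos,yaw,n,grip,rpy=None):
    from bench import r
    st=r.sense(); p=np.array(st["tool_pos"]); R0=Ro.from_euler("xyz",st["tcp_rot"],degrees=True)
    R1=Ro.from_euler("xyz",rpy if rpy is not None else [180,0,yaw],degrees=True)
    rv=(R0.inv()*R1).as_rotvec()
    print("t",st["time"],"d",np.linalg.norm(pos-p).round(1),"mm turn",np.degrees(np.linalg.norm(rv)).round(1))
    out=[]
    for i in range(n):
        R=R0*Ro.from_rotvec(rv*i/n)
        out.append([[round(float(x),4) for x in R.inv().apply((np.array(pos)-p)/n/1000)],[round(float(x),3) for x in rv/n],grip])
    print(str(out).replace(" ",""))
E
python3 -c "
from h import *
plan([465,-308,150],92.3,12,0.3)"
```

```text
t 0.2 d 428.5 mm turn 78.3
[[[0.0314,-0.0157,0.0067],[-0.0,-0.0,-0.114],0.3],[[0.0329,-0.012,0.0067],[-0.0,-0.0,-0.114],0.3],[[0.0341,-0.0082,0.0067],[-0.0,-0.0,-0.114],0.3],[[0.0348,-0.0043,0.0067],[-0.0,-0.0,-0.114],0.3],[[0.0351,-0.0003,0.0067],[-0.0,-0.0,-0.114],0.3],[[0.0349,0.0037,0.0067],[-0.0,-0.0,-0.114],0.3],[[0.0342,0.0076,0.0067],[-0.0,-0.0,-0.114],0.3],[[0.0331,0.0115,0.0067],[-0.0,-0.0,-0.114],0.3],[[0.0316,0.0152,0.0067],[-0.0,-0.0,-0.114],0.3],[[0.0297,0.0187,0.0067],[-0.0,-0.0,-0.114],0.3],[[0.0274,0.0219,0.0067],[-0.0,-0.0,-0.114],0.3],[[0.0247,0.0249,0.0067],[-0.0,-0.0,-0.114],0.3]]
```

Emit:
carry_out([
  [[0.031,-0.016,0.007],[0,0,-0.114],0.3],
  [[0.033,-0.012,0.007],[0,0,-0.114],0.3],
  [[0.034,-0.008,0.007],[0,0,-0.114],0.3],
  [[0.035,-0.004,0.007],[0,0,-0.114],0.3],
  [[0.035,0,0.007],[0,0,-0.114],0.3],
  [[0.035,0.004,0.007],[0,0,-0.114],0.3],
  [[0.034,0.008,0.007],[0,0,-0.114],0.3],
  [[0.033,0.0115,0.007],[0,0,-0.114],0.3],
  [[0.032,0.015,0.007],[0,0,-0.114],0.3],
  [[0.03,0.019,0.007],[0,0,-0.114],0.3],
  [[0.027,0.022,0.007],[0,0,-0.114],0.3],
  [[0.025,0.025,0.007],[0,0,-0.114],0.3],
], newtons=20)

```text
time: 1.4
tool_pos: [467.2, -293.7, 142.2]
tcp_rot: [-179.9, 0.0, 95.0]
ft_force: [0.4, -1.0, 0.4]
finger_gap: 59.8
```

```bash
python3 -c "
from h import *
plan([465,-308,110],92.3,6,0.3)"
```

```text
t 1.4 d 35.3 mm turn 2.7
[[[-0.0023,-0.0006,0.0054],[-0.0,0.0,0.008],0.3],[[-0.0023,-0.0005,0.0054],[-0.0,0.0,0.008],0.3],[[-0.0024,-0.0005,0.0054],[-0.0,0.0,0.008],0.3],[[-0.0024,-0.0005,0.0054],[-0.0,0.0,0.008],0.3],[[-0.0024,-0.0005,0.0054],[-0.0,0.0,0.008],0.3],[[-0.0024,-0.0005,0.0054],[-0.0,0.0,0.008],0.3]]
```

Emit:
carry_out([
  [[-0.004,-0.001,0.01],[0,0,0.015],0.3],
  [[-0.004,-0.001,0.01],[0,0,0.015],0.3],
  [[-0.004,-0.001,0.01],[0,0,0.015],0.3],
  [[-0.002,0,0.002],[0,0,0],0.3],
  [[0,0,0],[0,0,0],0.3],
])

```text
time: 1.9
tool_pos: [465.4, -306.1, 106.1]
tcp_rot: [-179.8, -0.1, 92.5]
ft_force: [0.6, -0.5, 0.9]
finger_gap: 59.8
```

```bash
python3 -c "
from h import *
from bench import r
s=r.snapshot('scene');crop(s,120,150,250,250,6,'pics/s2.png')
s=r.snapshot('top');crop(s,280,160,380,240,8,'pics/t3.png')
plan([465,-308,46],92.3,4,0.3)"
```

```text
t 2.0 d 60.7 mm turn 0.3
[[[-0.0005,-0.0002,0.0152],[-0.001,-0.001,0.001],0.3],[[-0.0005,-0.0002,0.0152],[-0.001,-0.001,0.001],0.3],[[-0.0005,-0.0002,0.0152],[-0.001,-0.001,0.001],0.3],[[-0.0005,-0.0002,0.0152],[-0.001,-0.001,0.001],0.3]]
```

View pics/s2.png

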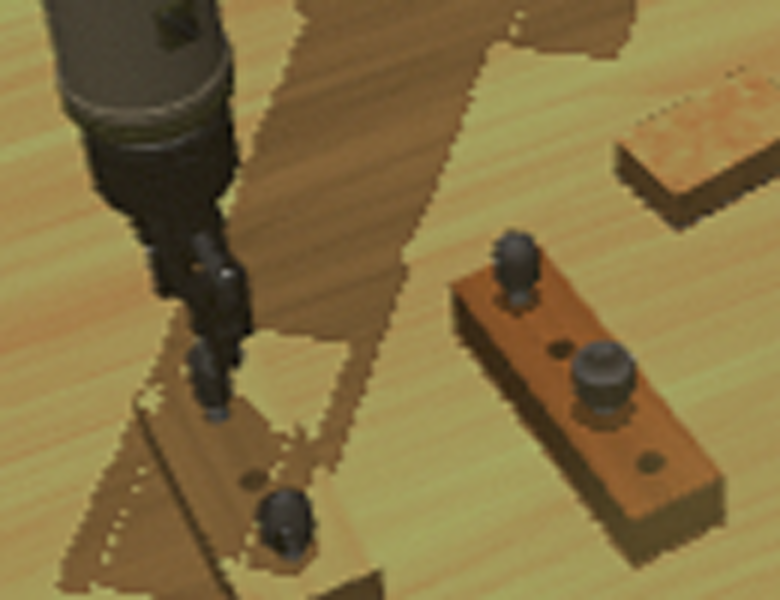

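The jaws straddle the straight bit (about (210,375) in the crop). I'll go down and squeeze along x first to straighten it.

Emit:
carry_out([
  [[0,0,0.015],[0,0,0],0.3],
  [[0,0,0.015],[0,0,0],0.3],
  [[0,0,0.015],[0,0,0],0.3],
  [[0,0,0.014],[0,0,0],0.3],
  [[0,0,0.002],[0,0,0],0.3],
  [[0,0,0],[0,0,0],0.8],
  [[0,0,0],[0,0,0],0.8],
  [[0,0,0],[0,0,0],0.8],
  [[0,0,0],[0,0,0],0.8],
])

```text
time: 2.9
tool_pos: [465.4, -306.6, 41.3]
tcp_rot: [-179.9, -0.1, 92.4]
ft_force: [-0.7, -0.6, -1.4]
finger_gap: 21.3
```

```bash
python3 -c "
from h import *
from bench import r
s=r.snapshot('scene');crop(s,120,150,250,250,6,'pics/s3.png')
print(r.sense()['tool_pos'],r.sense()['finger_gap'])"
```

```text
[ 465.53725825 -306.69480023   41.47542437] 21.363807532757093
```

View pics/s3.png

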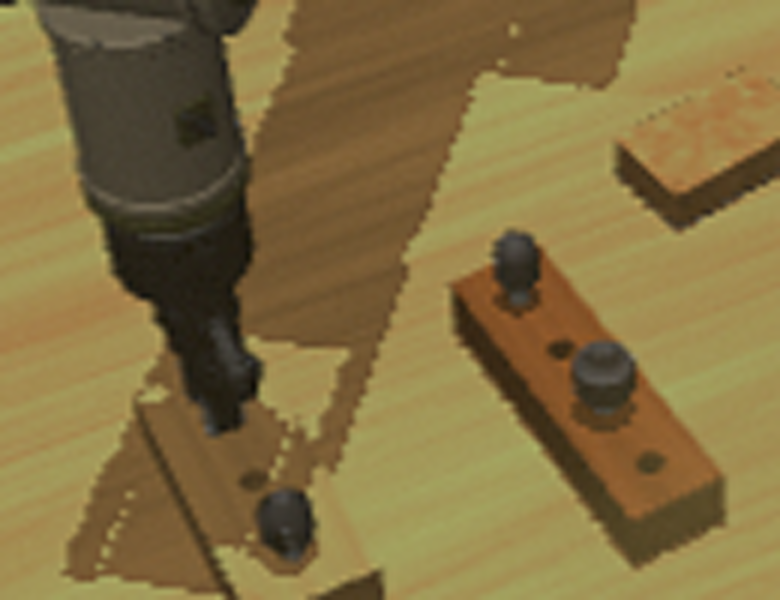

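Emit:
carry_out([
  [[0,0,0],[0,0,0],0.3],
  [[0,0,-0.002],[0,0,0],0.3],
  [[0,0,-0.002],[0,0,0.14],0.3],
  [[0,0,0],[0,0,0.14],0.3],
  [[0,0,0],[0,0,0.14],0.3],
  [[0,0,0],[0,0,0.14],0.3],
  [[0,0,0],[0,0,0.14],0.3],
  [[0,0,0],[0,0,0.14],0.3],
  [[0,0,0],[0,0,0.14],0.3],
  [[0,0,0],[0,0,0.14],0.3],
  [[0,0,0],[0,0,0.14],0.3],
  [[0,0,0],[0,0,0.14],0.3],
])

```text
time: 4.15
tool_pos: [468.4, -309.0, 51.4]
tcp_rot: [179.7, -0.3, 9.1]
ft_force: [-0.6, 0.3, 0.4]
finger_gap: 59.7
```

```bash
python3 -c "
from h import *
plan([465.4,-306.6,45],2.4,3,0.3)"
```

```text
t 4.15 d 7.5 mm turn 6.8
[[[-0.0009,-0.001,0.0021],[0.002,-0.002,0.039],0.3],[[-0.0009,-0.0009,0.0021],[0.002,-0.002,0.039],0.3],[[-0.0009,-0.0009,0.0021],[0.002,-0.002,0.039],0.3]]
```

Emit:
carry_out([
  [[-0.001,-0.001,0.002],[0.002,-0.002,0.04],0.3],
  [[-0.001,-0.001,0.002],[0.002,-0.002,0.04],0.3],
  [[-0.001,0,0.001],[0,0,0.03],0.3],
  [[0,0,0],[0,0,0],0.3],
])

```text
time: 4.55
tool_pos: [466.1, -308.1, 48.1]
tcp_rot: [179.9, -0.2, 2.3]
ft_force: [0.4, -0.4, 0.0]
finger_gap: 59.6
```

```bash
python3 -c "
from h import *
from bench import r
s=r.snapshot('scene');crop(s,120,150,250,250,6,'pics/s4.png')
plan([465.4,-306.6,45],2.4,1,0.3)"
```

```text
t 4.6 d 3.7 mm turn 0.2
[[[-0.0007,-0.0016,0.0033],[0.003,-0.003,-0.001],0.3]]
```

View pics/s4.png

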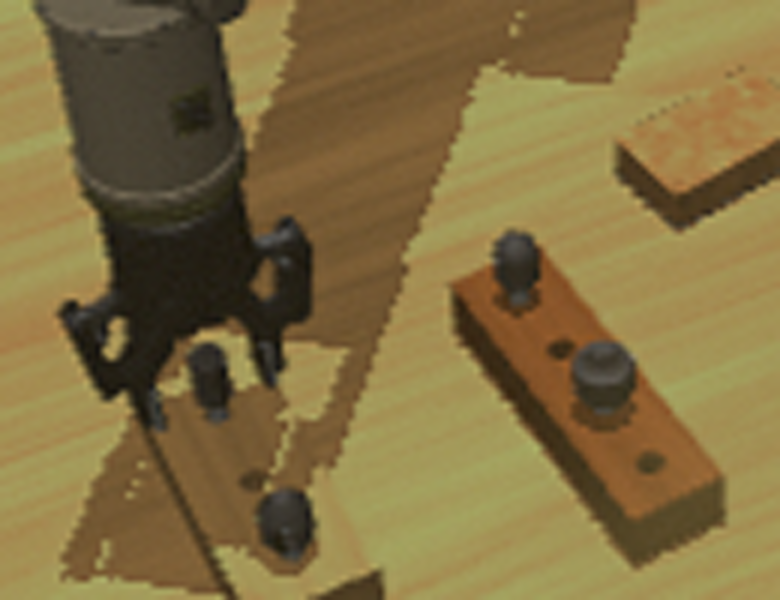

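Emit:
carry_out([
  [[0,-0.001,0.003],[0,0,0],0.3],
  [[0,0,0],[0,0,0],0.3],
  [[0,0,0],[0,0,0],0.9],
  [[0,0,0],[0,0,0],0.9],
  [[0,0,0],[0,0,0],0.9],
  [[0,0,0],[0,0,0],0.9],
], newtons=40)

```text
time: 5.2
tool_pos: [466.6, -307.3, 45.8]
tcp_rot: [179.8, -0.2, 2.5]
ft_force: [-0.4, 0.6, 0.1]
finger_gap: 21.0
```

Emit:
carry_out([
  [[0,0,-0.015],[0,0,0],0.9],
  [[0,0,-0.015],[0,0,0],0.9],
  [[0,0,-0.015],[0,0,0],0.9],
  [[0,0,-0.01],[0,0,0],0.9],
  [[0,0,0],[0,0,0],0.9],
  [[0,0,0],[0,0,0],0.9],
])

```text
time: 5.8
tool_pos: [467.1, -307.7, 107.6]
tcp_rot: [179.7, -0.3, 2.5]
ft_force: [-0.2, 0.4, -0.6]
finger_gap: 20.9
```

```bash
python3 -c "
from h import *
from bench import r
s=r.snapshot('scene');crop(s,120,130,220,260,6,'pics/s5.png');np.savez('sc5.npz',**s)
print(r.sense()['tool_pos'],r.sense()['finger_gap'])
for dz in (0,65): print(proj(s,r.sense()['tool_pos']-[0,0,dz]))
"
```

```text
[ 467.15970087 -307.72011697  107.59933408] 21.1426407146713
[[152.83073969 205.72233042]]
[[155.48460124 218.44347716]]
```

View pics/s5.png

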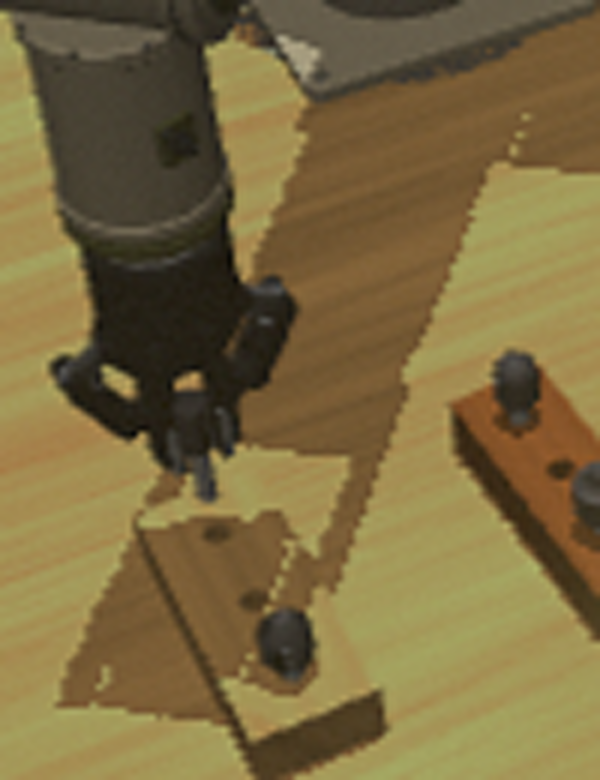

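```bash
cat >> h.py <<'E'
def hole(s,u,v,z=40,k=8,hw=4):
    u,v=int(round(u)),int(round(v))
    g=cv2.cvtColor(s["image"],cv2.COLOR_BGR2GRAY)[v-8:v+9,u-8:u+9]
    b=cv2.resize(g,None,fx=k,fy=k,interpolation=cv2.INTER_CUBIC).astype(float)
    c=8*k+k//2; w=b[c-hw*k+4:c+hw*k-4,c-hw*k:c+hw*k]
    m=w<(np.percentile(w,80)+w.min())/2
    n,l,st,ce=cv2.connectedComponentsWithStats(m.astype(np.uint8)); i=1+np.argmax(st[1:,4])
    q=(ce[i]+[c-hw*k,c-hw*k+4]+.5)/k-.5+[u-8,v-8]
    return st[i].tolist(),q.round(2),plane(s,*q,z).round(1)
E
python3 - <<'E'
from h import *
s=dict(np.load("sc5.npz"))
print("oc0",hole(s,120+217/6,130+532/6)); print("oc1",hole(s,120+253/6,130+600/6)); print("rh1",hole(s,120+561/6,130+468/6))
# foot
print(proj(s,[467.1,-307.7,107.6-35.8]), "foot meas crop(207,500)->", 120+207.5/6-.5,130+500.5/6-.5)
img=cv2.resize(s["image"][205:225,145:165],None,fx=30,fy=30,interpolation=cv2.INTER_CUBIC)
p=(proj(s,[[467.1,-307.7,71.8],[467.1,-307.7,111.8]])-[145,205]+.5)*30
cv2.line(img,tuple(map(int,p[0])),tuple(map(int,p[1])),(0,0,255),1); cv2.imwrite("pics/s5b.png",img)
for d in([467.1+10,-307.7,71.8],[467.1,-297.7,71.8]): print(proj(s,d))
E
```

```text
oc0 ([11, 11, 36, 24, 673], array([155.68, 218.4 ]), array([ 465.1, -306.6,   40. ]))
oc1 ([14, 15, 34, 22, 559], array([161.85, 229.65]), array([ 520.5, -305.9,   40. ]))
rh1 ([6, 13, 36, 27, 715], array([213.03, 207.8 ]), array([ 512.9, -114.6,   40. ]))
[[154.31168814 212.8101247 ]] foot meas crop(207,500)-> 154.08333333333334 212.91666666666669
[[155.3824439  214.83166208]]
[[157.14762362 211.74403359]]
```

View pics/s5b.png

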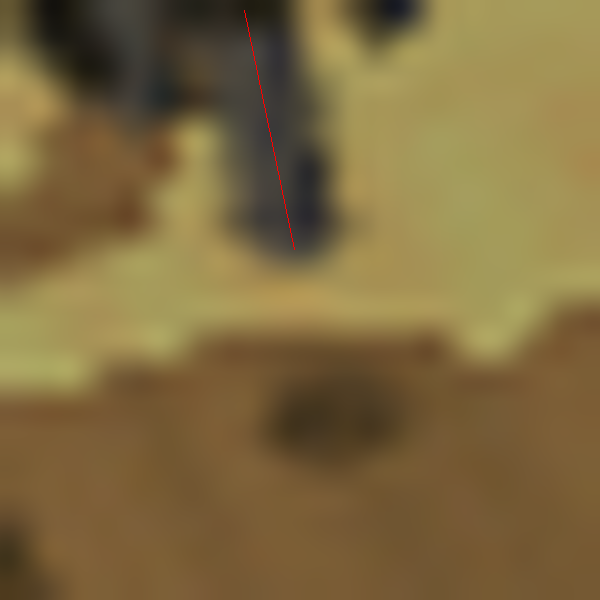

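```bash
python3 -c "
from h import *
plan([513.9,-115.1,100],4.4,8,0.9)"
```

```text
t 5.85 d 198.4 mm turn 2.0
[[[0.0069,-0.0238,0.0009],[0.001,-0.001,-0.004],0.9],[[0.007,-0.0238,0.0009],[0.001,-0.001,-0.004],0.9],[[0.0071,-0.0237,0.0009],[0.001,-0.001,-0.004],0.9],[[0.0072,-0.0237,0.0009],[0.001,-0.001,-0.004],0.9],[[0.0073,-0.0237,0.0009],[0.001,-0.001,-0.004],0.9],[[0.0074,-0.0237,0.0009],[0.001,-0.001,-0.004],0.9],[[0.0075,-0.0236,0.0009],[0.001,-0.001,-0.004],0.9],[[0.0076,-0.0236,0.0009],[0.001,-0.001,-0.004],0.9]]
```

Emit:
carry_out([
  [[0.007,-0.015,0.001],[0.001,-0.001,-0.004],0.9],
  [[0.007,-0.024,0.001],[0.001,-0.001,-0.004],0.9],
  [[0.007,-0.024,0.001],[0.001,-0.001,-0.004],0.9],
  [[0.007,-0.024,0.001],[0.001,-0.001,-0.004],0.9],
  [[0.007,-0.024,0.001],[0.001,-0.001,-0.004],0.9],
  [[0.0075,-0.024,0.001],[0.001,-0.001,-0.004],0.9],
  [[0.0075,-0.024,0.001],[0.001,-0.001,-0.004],0.9],
  [[0.0075,-0.02,0.001],[0,0,-0.004],0.9],
  [[0.003,-0.008,0],[0,0,0],0.9],
  [[0,0,0],[0,0,0],0.9],
])

```text
time: 6.85
tool_pos: [514.2, -101.3, 91.0]
tcp_rot: [-179.4, 0.7, 4.4]
ft_force: [-0.5, -0.3, -0.8]
finger_gap: 21.0
```

```bash
python3 -c "
from h import *
plan([513.9,-115.1,90],4.4,3,0.9)"
```

```text
t 6.85 d 13.8 mm turn 1.0
[[[-0.0004,0.0046,0.0003],[-0.004,0.004,0.0],0.9],[[-0.0004,0.0046,0.0003],[-0.004,0.004,0.0],0.9],[[-0.0004,0.0046,0.0003],[-0.004,0.004,0.0],0.9]]
```

Emit:
carry_out([
  [[0,0.004,-0.002],[-0.004,0.004,0],0.9],
  [[0,0.004,0],[-0.004,0.004,0],0.9],
  [[0,0.003,0],[-0.004,0.004,0],0.9],
  [[0,0,0],[0,0,0],0.9],
  [[0,0,0],[0,0,0],0.9],
])

```text
time: 7.35
tool_pos: [514.1, -116.3, 92.7]
tcp_rot: [179.8, 0.1, 4.3]
ft_force: [0.0, 0.1, -1.0]
finger_gap: 21.1
```

```bash
python3 -c "
from h import *
from bench import r
s=r.snapshot('scene');crop(s,180,160,250,250,6,'pics/s6.png');np.savez('sc6.npz',**s)
crop(s,203,193,223,213,30,'pics/s6b.png')
plan([513.9,-115.1,90],4.4,1,0.9)
p=r.sense()['tool_pos']; print(proj(s,p-[0,0,35.8])-[180,160],proj(s,[513.9,-115.1,40])-[180,160])
s=r.snapshot('top')"
```

```text
t 7.4 d 2.9 mm turn 0.2
[[[-0.0002,-0.0012,0.0027],[0.003,0.001,-0.002],0.9]]
[[32.54294853 44.98935683]] [[33.02360579 48.04713925]]
```

View pics/s6.png

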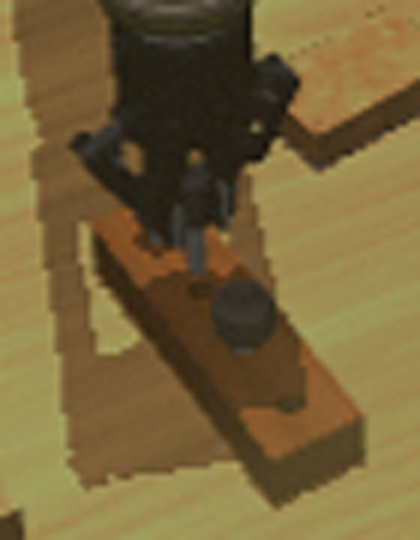

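View pics/s6b.png

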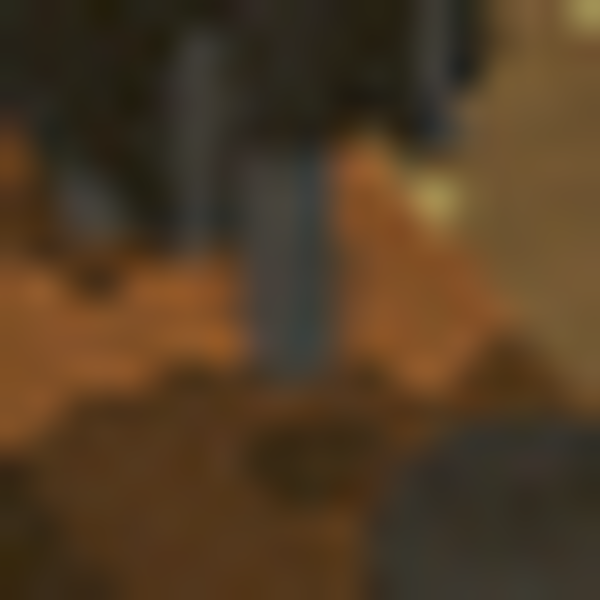

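Emit:
carry_out([
  [[0,-0.001,0.005],[0.003,0,0],0.9],
  [[0,0,0.007],[0,0,0],0.9],
  [[0,0,0.006],[0,0,0],0.9],
  [[0,0,0.004],[0,0,0],0.9],
  [[0,0,0.002],[0,0,0],0.9],
])

```text
time: 7.95
tool_pos: [513.9, -114.8, 66.2]
tcp_rot: [-180.0, 0.1, 4.3]
ft_force: [0.1, 0.6, -0.2]
finger_gap: 20.9
```

Emit:
carry_out([
  [[0,0,0.006],[0,0,0],0.9],
  [[0,0,0.006],[0,0,0],0.9],
  [[0,0,0.003],[0,0,0],0.9],
  [[0,0,0],[0,0,0],0.9],
  [[0,0,0],[0,0,0],0.9],
])

```text
time: 8.45
tool_pos: [513.4, -114.4, 49.0]
tcp_rot: [-180.0, 0.2, 4.3]
ft_force: [0.1, 0.8, -0.2]
finger_gap: 20.8
```

Emit:
carry_out([
  [[0,0,0.002],[0,0,0],0.9],
  [[0,0,0],[0,0,0],0.9],
  [[0,0,0],[0,0,0],0.3],
  [[0,0,0],[0,0,0],0.3],
  [[0,0,0],[0,0,0],0.3],
  [[0,0,-0.015],[0,0,0],0.3],
  [[0,0,-0.02],[0,0,0],0.3],
  [[0,0,-0.025],[0,0,0],0.3],
  [[0,0,-0.02],[0,0,0],0.3],
  [[0,0,-0.01],[0,0,0],0.3],
], newtons=20)

```text
time: 9.45
tool_pos: [513.5, -114.5, 143.8]
tcp_rot: [-180.0, 0.1, 4.3]
ft_force: [0.1, -0.3, -0.1]
finger_gap: 59.9
```

```bash
python3 -c "
from h import *
plan([575,-304,130],92.3,12,0.3)"
```

```text
t 9.45 d 199.7 mm turn 88.0
[[[0.0039,0.0161,0.0011],[-0.0,0.0,-0.128],0.3],[[0.0018,0.0165,0.0011],[-0.0,0.0,-0.128],0.3],[[-0.0003,0.0166,0.0011],[-0.0,0.0,-0.128],0.3],[[-0.0024,0.0164,0.0011],[-0.0,0.0,-0.128],0.3],[[-0.0045,0.016,0.0011],[-0.0,0.0,-0.128],0.3],[[-0.0065,0.0153,0.0011],[-0.0,0.0,-0.128],0.3],[[-0.0084,0.0143,0.0011],[-0.0,0.0,-0.128],0.3],[[-0.0101,0.0131,0.0011],[-0.0,0.0,-0.128],0.3],[[-0.0117,0.0117,0.0012],[-0.0,0.0,-0.128],0.3],[[-0.0131,0.0101,0.0012],[-0.0,0.0,-0.128],0.3],[[-0.0143,0.0084,0.0012],[-0.0,0.0,-0.128],0.3],[[-0.0153,0.0065,0.0012],[-0.0,0.0,-0.128],0.3]]
```

Emit:
carry_out([
  [[0.004,0.016,0.001],[0,0,-0.128],0.3],
  [[0.002,0.0165,0.001],[0,0,-0.128],0.3],
  [[0,0.0165,0.001],[0,0,-0.128],0.3],
  [[-0.002,0.0165,0.001],[0,0,-0.128],0.3],
  [[-0.0045,0.016,0.001],[0,0,-0.128],0.3],
  [[-0.0065,0.015,0.001],[0,0,-0.128],0.3],
  [[-0.0085,0.014,0.001],[0,0,-0.128],0.3],
  [[-0.01,0.013,0.001],[0,0,-0.128],0.3],
  [[-0.012,0.012,0.001],[0,0,-0.128],0.3],
  [[-0.013,0.01,0.001],[0,0,-0.128],0.3],
  [[-0.014,0.0085,0.001],[0,0,-0.12],0.3],
  [[-0.01,0.004,0.001],[0,0,-0.06],0.3],
])

```text
time: 10.65
tool_pos: [582.6, -302.2, 141.4]
tcp_rot: [179.7, 0.1, 91.5]
ft_force: [0.3, 0.6, -0.7]
finger_gap: 59.8
```

```bash
python3 -c "
from h import *
from bench import r
s=r.snapshot('scene');crop(s,130,140,250,260,5,'pics/s7.png');np.savez('sc7.npz',**s)
for n,u,v in (('oc0',155.7,218.4),('oc1',161.85,229.65)): print(n,hole(s,u,v))
plan([575,-304,110],92.3,2,0.3)
"
```

```text
oc0 ([16, 17, 37, 29, 696], array([156.07, 218.43]), array([ 465.8, -305.5,   40. ]))
oc1 ([14, 11, 35, 26, 688], array([161.89, 229.54]), array([ 520.1, -305.6,   40. ]))
t 10.7 d 32.2 mm turn 0.8
[[[-0.0001,-0.0039,0.0156],[0.003,0.002,-0.006],0.3],[[-0.0001,-0.0039,0.0156],[0.003,0.002,-0.006],0.3]]
```

View pics/s7.png

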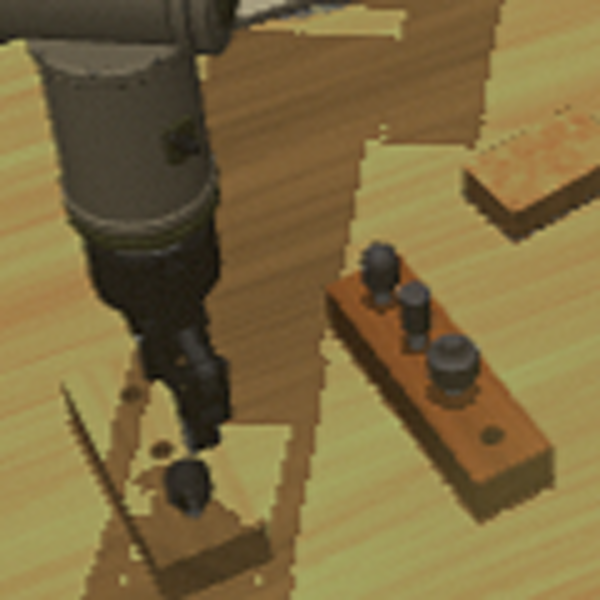

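Emit:
carry_out([
  [[-0.003,-0.0035,0.01],[0,0,0],0.3],
  [[0,-0.003,0.01],[0,0,0],0.3],
  [[0,0,0.005],[0,0,0],0.3],
  [[0,0,0],[0,0,0],0.3],
])

```text
time: 11.1
tool_pos: [574.8, -305.7, 113.5]
tcp_rot: [179.7, 0.1, 91.3]
ft_force: [-0.6, 0.7, 0.3]
finger_gap: 59.8
```

Emit:
carry_out([
  [[0,0.001,0.015],[0,0,0],0.3],
  [[0,0,0.016],[0,0,0],0.3],
  [[0,0,0.016],[0,0,0],0.3],
  [[0,0,0.013],[0,0,0],0.3],
  [[0,0,0.003],[0,0,0],0.3],
  [[0,0,0],[0,0,0],0.8],
  [[0,0,0],[0,0,0],0.8],
  [[0,0,0],[0,0,0],0.8],
  [[0,0,0],[0,0,0],0.8],
])

```text
time: 12.0
tool_pos: [575.6, -304.1, 43.8]
tcp_rot: [179.8, 0.0, 91.3]
ft_force: [-0.1, 0.4, -0.3]
finger_gap: 29.4
```

Emit:
carry_out([
  [[0,0,0],[0,0,0],0.25],
  [[0,0,0],[0,0,0],0.25],
  [[0,0,0],[0,0,0.14],0.25],
  [[0,0,0],[0,0,0.14],0.25],
  [[0,0,0],[0,0,0.14],0.25],
  [[0,0,0],[0,0,0.14],0.25],
  [[0,0,0],[0,0,0.14],0.25],
  [[0,0,0],[0,0,0.14],0.25],
  [[0,0,0],[0,0,0.14],0.25],
  [[0,0,0],[0,0,0.14],0.25],
  [[0,0,0],[0,0,0.14],0.25],
  [[0,0,0],[0,0,0.14],0.25],
])

```text
time: 13.2
tool_pos: [579.1, -306.4, 50.0]
tcp_rot: [179.6, -0.6, 8.0]
ft_force: [0.1, 0.2, -1.0]
finger_gap: 63.8
```

```bash
python3 -c "
from h import *
plan([575.6,-304.3,46],1.8,2,0.25)"
```

```text
t 13.2 d 5.7 mm turn 6.2
[[[-0.0016,-0.0013,0.002],[0.003,-0.005,0.054],0.25],[[-0.0016,-0.0012,0.002],[0.003,-0.005,0.054],0.25]]
```

Emit:
carry_out([
  [[-0.0015,-0.001,0.002],[0.003,-0.005,0.05],0.25],
  [[-0.0015,-0.001,0.002],[0.003,-0.005,0.04],0.25],
  [[0,0,0],[0,0,0],0.25],
  [[0,0,0],[0,0,0],0.25],
])

```text
time: 13.6
tool_pos: [576.9, -305.4, 47.7]
tcp_rot: [179.9, -0.2, 2.4]
ft_force: [0.4, -1.0, 0.8]
finger_gap: 64.1
```

Emit:
carry_out([
  [[-0.001,-0.001,0.002],[0,0,0],0.25],
  [[0,0,0],[0,0,0],0.25],
  [[0,0,0],[0,0,0],0.9],
  [[0,0,0],[0,0,0],0.9],
  [[0,0,0],[0,0,0],0.9],
  [[0,0,0],[0,0,0],0.9],
], newtons=40)

```text
time: 14.2
tool_pos: [576.3, -304.7, 46.4]
tcp_rot: [179.8, -0.3, 2.5]
ft_force: [-0.8, 0.2, -0.8]
finger_gap: 29.0
```

Emit:
carry_out([
  [[0,0,-0.015],[0,0,0],0.9],
  [[0,0,-0.015],[0,0,0],0.9],
  [[0,0,-0.015],[0,0,0],0.9],
  [[0,0,-0.01],[0,0,0],0.9],
  [[0,0,0],[0,0,0],0.9],
  [[0,0,0],[0,0,0],0.9],
])

```text
time: 14.8
tool_pos: [576.8, -305.0, 108.4]
tcp_rot: [179.7, -0.4, 2.5]
ft_force: [0.4, 0.8, -2.2]
finger_gap: 28.5
```

```bash
python3 -c "
from h import *
from bench import r
s=r.snapshot('scene');crop(s,130,170,250,260,6,'pics/s8.png');np.savez('sc8.npz',**s)
p=r.sense()['tool_pos'];print(p,proj(s,p-[0,0,35.8]))
print(hole(s,130+228/6,170+430/6),hole(s,228.4,226.8))
plan([613,-107.5,100],4.4,9,0.9)"
```

```text
[ 576.91387545 -305.12166637  108.4870473 ] [[167.26560248 235.42532482]]
([13, 8, 39, 28, 868], array([168.07, 241.25]), array([ 575. , -305.6,   40. ])) ([12, 11, 38, 29, 826], array([227.81, 226.71]), array([ 612. , -107.1,   40. ]))
t 14.85 d 201.1 mm turn 1.9
[[[0.005,-0.0218,0.0009],[0.001,-0.001,-0.004],0.9],[[0.0051,-0.0217,0.0009],[0.001,-0.001,-0.004],0.9],[[0.0051,-0.0217,0.0009],[0.001,-0.001,-0.004],0.9],[[0.0052,-0.0217,0.0009],[0.001,-0.001,-0.004],0.9],[[0.0053,-0.0217,0.0009],[0.001,-0.001,-0.004],0.9],[[0.0054,-0.0217,0.0009],[0.001,-0.001,-0.004],0.9],[[0.0054,-0.0216,0.0009],[0.001,-0.001,-0.004],0.9],[[0.0055,-0.0216,0.0009],[0.001,-0.001,-0.004],0.9],[[0.0056,-0.0216,0.0009],[0.001,-0.001,-0.004],0.9]]
```

View pics/s8.png

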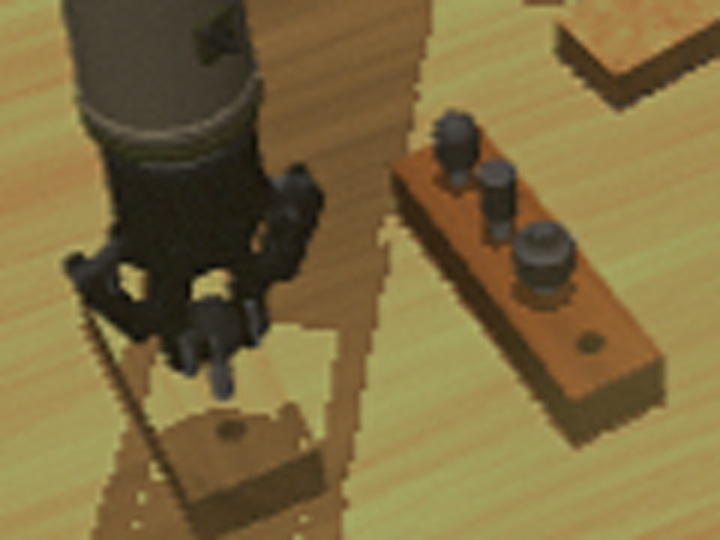

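Emit:
carry_out([
  [[0.005,-0.015,0],[0.001,-0.001,-0.004],0.9],
  [[0.005,-0.022,0],[0.001,-0.001,-0.004],0.9],
  [[0.005,-0.022,0],[0.001,-0.001,-0.004],0.9],
  [[0.005,-0.022,0],[0.001,-0.001,-0.004],0.9],
  [[0.005,-0.022,0],[0.001,-0.001,-0.004],0.9],
  [[0.0055,-0.022,0],[0.001,-0.001,-0.004],0.9],
  [[0.0055,-0.022,0],[0.001,-0.001,-0.004],0.9],
  [[0.0055,-0.02,0],[0,0,-0.004],0.9],
  [[0.004,-0.01,0],[0,0,0],0.9],
  [[0.001,-0.003,0],[0,0,0],0.9],
  [[0,0,0],[0,0,0],0.9],
  [[0,0,0],[0,0,0],0.9],
])

```text
time: 16.05
tool_pos: [608.9, -105.8, 99.1]
tcp_rot: [-179.4, 0.8, 4.6]
ft_force: [-0.2, -0.6, -0.8]
finger_gap: 28.4
```

```bash
python3 -c "
from h import *
plan([613.2,-106.8,92],4.4,2,0.9)"
```

```text
t 16.05 d 8.3 mm turn 1.0
[[[0.0021,0.0007,0.0035],[-0.005,0.007,0.002],0.9],[[0.0021,0.0007,0.0035],[-0.005,0.007,0.002],0.9]]
```

Emit:
carry_out([
  [[0.002,0.001,0.003],[-0.005,0.007,0.002],0.9],
  [[0.002,0.0005,0.002],[-0.005,0.007,0.002],0.9],
  [[0,0,0],[0,0,0],0.9],
  [[0,0,0],[0,0,0],0.9],
])

```text
time: 16.45
tool_pos: [612.9, -109.9, 93.4]
tcp_rot: [180.0, -0.1, 4.1]
ft_force: [-0.1, -0.0, -1.3]
finger_gap: 28.8
```

```bash
python3 -c "
from h import *
from bench import r
s=r.snapshot('scene');crop(s,190,160,260,250,6,'pics/s9.png')
p=r.sense()['tool_pos'];print(p,(proj(s,[p-[0,0,36.4],[613.2,-106.8,40]])-[190,160])*6)
plan([613.2,-106.8,90],4.4,1,0.9)"
```

```text
[ 612.86521444 -109.85121838   93.32014132] [[222.5049537  383.92102786]
 [228.34224835 401.54974844]]
t 16.5 d 4.5 mm turn 0.3
[[[0.0006,-0.003,0.0033],[0.001,-0.001,-0.005],0.9]]
```

View pics/s9.png

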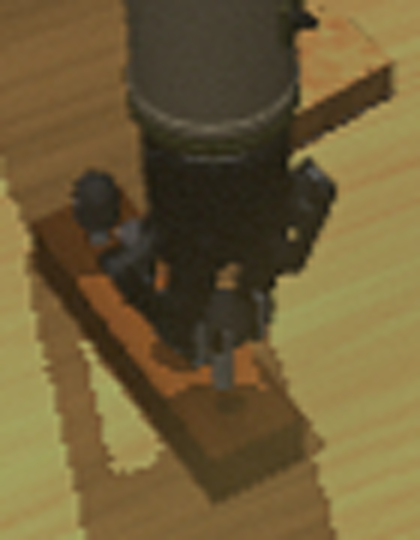

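The picture shows the foot at (223,385) and the bore at (231,401), as predicted. I'll shift 3 mm in y and go down.

Emit:
carry_out([
  [[0.0005,-0.0025,0],[0,0,0],0.9],
  [[0,0,0.006],[0,0,0],0.9],
  [[0,0,0.007],[0,0,0],0.9],
  [[0,0,0.005],[0,0,0],0.9],
  [[0,0,0.003],[0,0,0],0.9],
  [[0,0,0],[0,0,0],0.9],
])

```text
time: 17.1
tool_pos: [612.9, -107.1, 70.0]
tcp_rot: [180.0, -0.0, 4.1]
ft_force: [-0.8, 0.1, -1.4]
finger_gap: 28.8
```

Emit:
carry_out([
  [[0,0,0.006],[0,0,0],0.9],
  [[0,0,0.006],[0,0,0],0.9],
  [[0,0,0.005],[0,0,0],0.9],
  [[0,0,0.002],[0,0,0],0.9],
  [[0,0,0],[0,0,0],0.9],
])

```text
time: 17.6
tool_pos: [612.8, -107.0, 49.1]
tcp_rot: [180.0, -0.0, 4.1]
ft_force: [-0.6, -0.8, -0.8]
finger_gap: 28.7
```

Emit:
carry_out([
  [[0,0,0.002],[0,0,0],0.9],
  [[0,0,0],[0,0,0],0.9],
  [[0,0,0],[0,0,0],0.25],
  [[0,0,0],[0,0,0],0.25],
  [[0,0,0],[0,0,0],0.25],
  [[0,0,-0.015],[0,0,0],0.25],
  [[0,0,-0.025],[0,0,0],0.25],
  [[0,0,-0.03],[0,0,0],0.25],
  [[0,0,-0.03],[0,0,0],0.25],
  [[0,0,-0.03],[0,0,0],0.25],
  [[0,0,-0.01],[0,0,0],0.25],
])

```text
time: 18.7
tool_pos: [612.4, -107.0, 196.9]
tcp_rot: [180.0, -0.1, 4.1]
ft_force: [0.9, -0.5, 0.1]
finger_gap: 64.3
```

```bash
python3 -c "
from h import *
from bench import r
s=r.snapshot('scene');crop(s,140,140,260,260,5,'pics/s10.png')
t=dict(np.load('top0.npz'));u=dict(np.load('scene0.npz'))
f=lambda p,z:plane(t,*((np.array(p)+.5)/8-.5+[145,145]),z).round(1)
print('bar ends',f((262,588),106),f((517,580),106))
print('posts',f((275,535),106),f((503,530),106))
for p in((58,72),(712,66),(50,485),(718,475)): print('lid',f(p,122))
crop(u,255,140,375,230,6,'pics/sc.png')
"
```

```text
bar ends [467.8 301.9 106. ] [471.5 187.8 106. ]
posts [491.7 296.9 106. ] [494.2 194.5 106. ]
lid [702.4 400.  122. ]
lid [706.3 101.8 122. ]
lid [511.9 394.9 122. ]
lid [516.9  97.3 122. ]
```

View pics/s10.png

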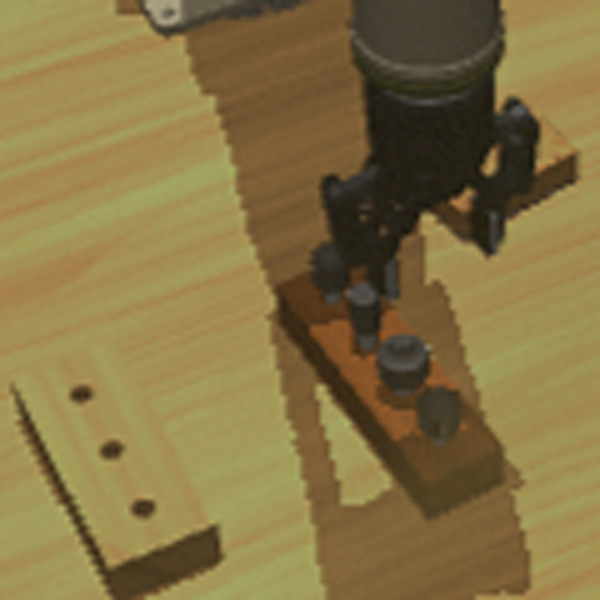

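View pics/sc.png

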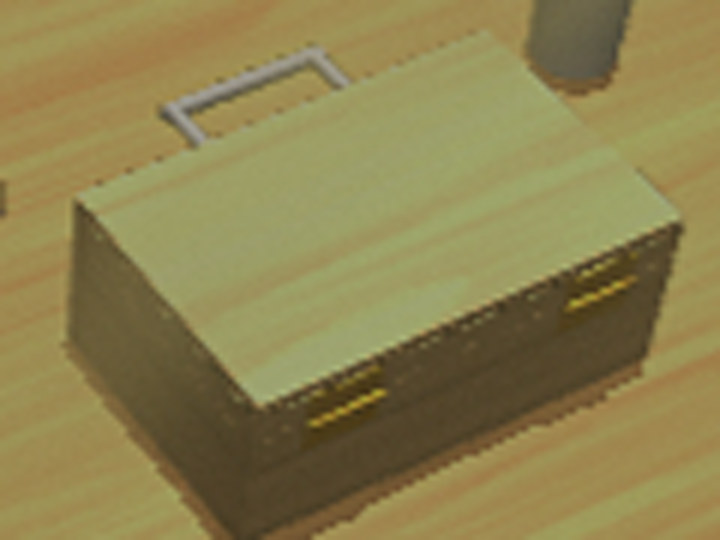

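```bash
python3 -c "
from h import *
u=dict(np.load('scene0.npz'))
f=lambda p,z:plane(u,*((np.array(p)+.5)/6-.5+[255,140]),z).round(1)
print(f((170,108),106),f((318,48),106))
for p in((80,202),(485,33),(682,222),(262,405)): print(f(p,122))
# sandblock top
print(f((-60,0),32))
plan([560,100,235],60,8,0)
"
```

```text
[465.7 193.3 106. ] [461.6 303.9 106. ]
[524.4  95.  122. ]
[512.5 392.  122. ]
[701.5 395.7 122. ]
[706.3 103.8 122. ]
[235.5 157.9  32. ]
t 18.75 d 217.0 mm turn 55.9
[[[-0.0047,-0.0263,-0.0047],[0.0,-0.0,-0.122],0],[[-0.0015,-0.0267,-0.0047],[0.0,-0.0,-0.122],0],[[0.0018,-0.0267,-0.0047],[0.0,-0.0,-0.122],0],[[0.005,-0.0262,-0.0047],[0.0,-0.0,-0.122],0],[[0.0082,-0.0254,-0.0047],[0.0,-0.0,-0.122],0],[[0.0112,-0.0243,-0.0047],[0.0,-0.0,-0.122],0],[[0.0141,-0.0227,-0.0047],[0.0,-0.0,-0.122],0],[[0.0167,-0.0208,-0.0047],[0.0,-0.0,-0.122],0]]
```

```bash
python3 -c "
from h import *
plan([468,246,165],91.3,12,0.5)
"
```

```text
t 18.75 d 383.0 mm turn 87.2
[[[-0.0099,-0.0302,0.0027],[0.0,-0.0,-0.127],0.5],[[-0.006,-0.0312,0.0027],[0.0,-0.0,-0.127],0.5],[[-0.002,-0.0317,0.0027],[0.0,-0.0,-0.127],0.5],[[0.002,-0.0317,0.0027],[0.0,-0.0,-0.127],0.5],[[0.006,-0.0312,0.0027],[0.0,-0.0,-0.127],0.5],[[0.0099,-0.0302,0.0027],[0.0,-0.0,-0.127],0.5],[[0.0136,-0.0287,0.0027],[0.0,-0.0,-0.127],0.5],[[0.0172,-0.0268,0.0027],[0.0,-0.0,-0.127],0.5],[[0.0204,-0.0244,0.0027],[0.0,-0.0,-0.127],0.5],[[0.0233,-0.0216,0.0027],[0.0,-0.0,-0.127],0.5],[[0.0259,-0.0185,0.0027],[0.0,-0.0,-0.127],0.5],[[0.028,-0.0151,0.0027],[0.0,-0.0,-0.127],0.5]]
```

Emit:
carry_out([
  [[-0.01,-0.03,0],[0,0,-0.127],0.5],
  [[-0.006,-0.031,0],[0,0,-0.127],0.5],
  [[-0.002,-0.032,0],[0,0,-0.127],0.5],
  [[0.002,-0.032,0],[0,0,-0.127],0.5],
  [[0.006,-0.031,0],[0,0,-0.127],0.5],
  [[0.01,-0.03,0],[0,0,-0.127],0.5],
  [[0.0135,-0.029,0],[0,0,-0.127],0.5],
  [[0.017,-0.027,0],[0,0,-0.127],0.5],
  [[0.0205,-0.024,0],[0,0,-0.127],0.5],
  [[0.023,-0.022,0],[0,0,-0.127],0.5],
  [[0.022,-0.016,0],[0,0,-0.1],0.5],
  [[0.01,-0.006,0],[0,0,-0.05],0.5],
])

```text
time: 19.95
tool_pos: [457.6, 228.0, 185.3]
tcp_rot: [-179.4, 0.2, 88.6]
ft_force: [0.3, 0.1, 0.4]
finger_gap: 42.9
```

```bash
python3 -c "
from h import *
from bench import r
s=r.snapshot('top');crop(s,270,160,370,240,8,'pics/t8.png');crop(s,145,145,245,225,8,'pics/t9.png')
plan([468,246,140],91.3,3,0.5)
"
```

```text
t 20.0 d 49.5 mm turn 2.7
[[[0.0059,0.0037,0.0149],[-0.004,0.001,-0.015],0.5],[[0.0058,0.0038,0.015],[-0.004,0.001,-0.015],0.5],[[0.0057,0.0038,0.015],[-0.004,0.001,-0.015],0.5]]
```

View pics/t8.png

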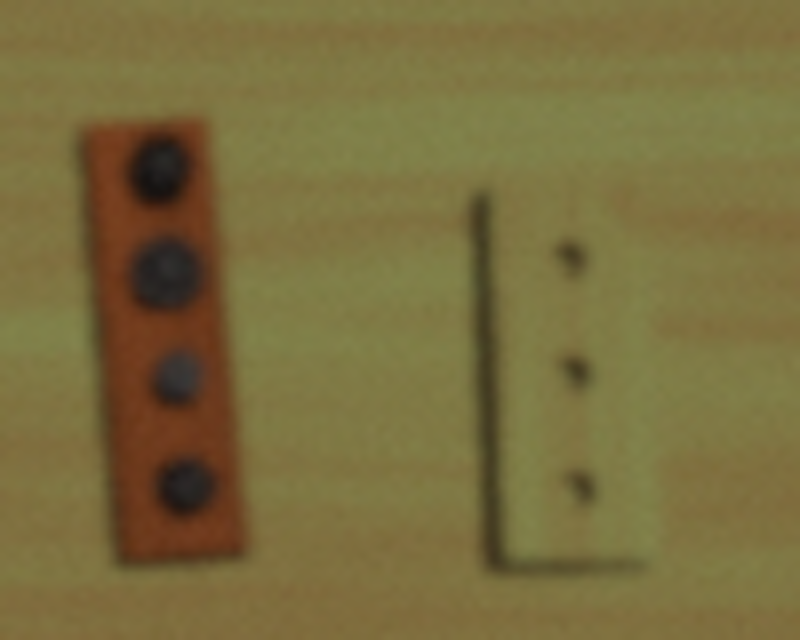

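View pics/t9.png

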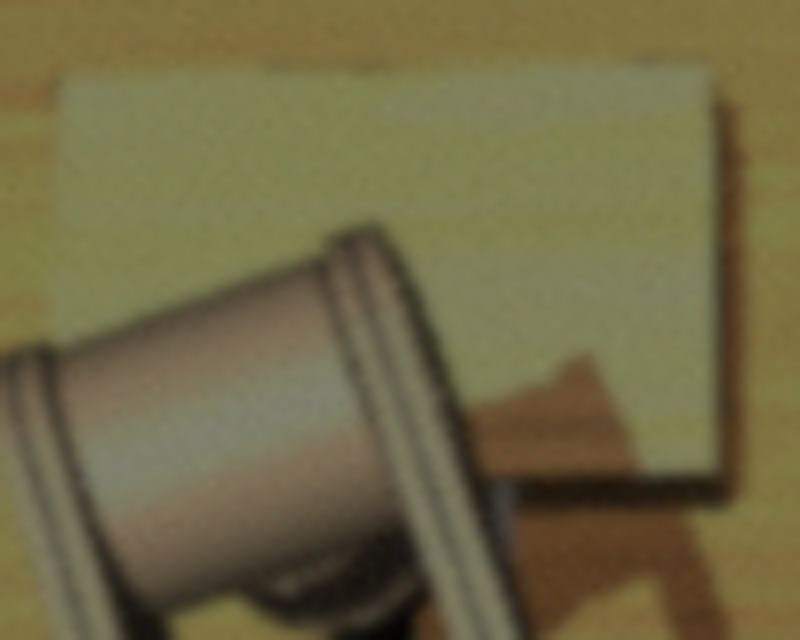

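The top view shows all four bits in the rack row, at (160,168), (167,272), (178,378) and (186,486) in the crop. The offcut is empty, with its bores at (572,257), (575,371) and (580,487). Next is the handle.

Emit:
carry_out([
  [[0.006,0.004,0.012],[-0.004,0,-0.015],0.5],
  [[0.006,0.004,0.013],[-0.004,0,-0.015],0.5],
  [[0.005,0.003,0.012],[-0.003,0,-0.015],0.5],
  [[0,0,0],[0,0,0],0.5],
  [[0,0,0],[0,0,0],0.5],
])

```text
time: 20.5
tool_pos: [467.9, 244.5, 140.7]
tcp_rot: [-179.8, 0.3, 91.2]
ft_force: [0.7, 1.4, 0.3]
finger_gap: 42.8
```

```bash
python3 -c "
from h import *
from bench import r
s=r.snapshot('scene');crop(s,240,100,360,190,6,'pics/s11.png')
p=r.sense()['tool_pos'];print((proj(s,[p,[468,246,106],[468,190,106],[468,302,106]])-[240,100])*6)
plan([468,246,86],91.3,4,0.5)
"
```

```text
[[335.04397789 278.7932104 ]
 [332.66873662 320.67656587]
 [254.91056034 349.47968728]
 [408.7078044  292.51023526]]
t 20.55 d 54.6 mm turn 0.4
[[[0.0005,0.0001,0.0136],[-0.001,0.001,-0.0],0.5],[[0.0005,0.0001,0.0136],[-0.001,0.001,-0.0],0.5],[[0.0004,0.0001,0.0136],[-0.001,0.001,-0.0],0.5],[[0.0004,0.0001,0.0136],[-0.001,0.001,-0.0],0.5]]
```

View pics/s11.png

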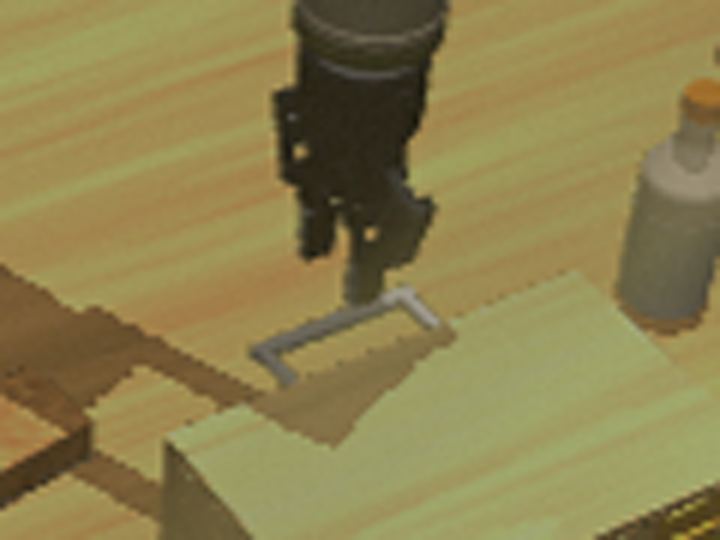

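Emit:
carry_out([
  [[0,0,0.013],[0,0,0],0.5],
  [[0,0,0.013],[0,0,0],0.5],
  [[0,0,0.013],[0,0,0],0.5],
  [[0,0,0.009],[0,0,0],0.5],
  [[0,0,0.003],[0,0,0],0.5],
  [[0,0,0],[0,0,0],0.5],
])

```text
time: 21.15
tool_pos: [467.7, 243.1, 85.1]
tcp_rot: [-179.7, 0.3, 91.1]
ft_force: [-0.5, -0.3, -0.9]
finger_gap: 42.5
```

Emit:
carry_out([
  [[0,0,0],[0,0,0],1.0],
  [[0,0,0],[0,0,0],1.0],
  [[0,0,0],[0,0,0],1.0],
  [[0,0,0],[0,0,0],1.0],
  [[0,0,0],[0,0,0],1.0],
], newtons=50)

```text
time: 21.65
tool_pos: [469.0, 243.2, 86.3]
tcp_rot: [-179.9, 0.3, 91.1]
ft_force: [2.9, 0.1, -4.3]
finger_gap: 10.5
```

```bash
cat > arc.py <<'E'
from h import *
from bench import r
import sys
H=np.array([703.5,248.5,90.5-19-1])  # hinge shifted to TCP level (grasp ~19-20 above TCP)
def tgt(a): 
    b=np.radians(a+3.9); c=235.5*np.cos(b); q=np.radians(1.3)
    return H+[-c*np.cos(q),-c*np.sin(q),235.5*np.sin(b)]
st=r.sense(); p=st["tool_pos"]; R0=Ro.from_euler("xyz",st["tcp_rot"],degrees=True)
d=p-H; print("now",p.round(1),"lid est",np.degrees(np.arctan2(d[2],-d[0]))-3.9,"rad",np.hypot(d[0],d[2]),"F",st["ft_force"].round(1),st["finger_gap"],st["time"])
a0=np.degrees(np.arctan2(d[2],-d[0]))-3.9
A=[float(x) for x in sys.argv[1:]]
if A:
    a1,n=A[0],int(A[1]); L=np.linspace(a0,a1,n+1); 
    print([[round(float(x),4) for x in R0.inv().apply((tgt(L[i+1])-tgt(L[i]))/1000)] for i in range(n)])
    print("rot corr",(R0.inv()*Ro.from_euler("xyz",[180,0,91.3],degrees=True)).as_rotvec().round(3))
E
python3 arc.py 20 10
```

```text
now [469.  243.2  86.3] lid est -0.048227128461296065 rad 234.98234510221897 F [ 2.9  0.1 -4.3] 10.481908559267255 21.65
[[-0.0, 0.0007, -0.0082], [-0.0, 0.001, -0.0082], [-0.0, 0.0013, -0.0081], [-0.0, 0.0015, -0.0081], [-0.0, 0.0018, -0.008], [-0.0, 0.0021, -0.008], [-0.0, 0.0024, -0.0079], [-0.0, 0.0027, -0.0078], [-0.0, 0.0029, -0.0077], [-0.0, 0.0032, -0.0076]]
rot corr [-0.002  0.005 -0.004]
```

Emit:
carry_out([
  [[0,0.0005,-0.006],[0,0,0],1.0],
  [[0,0.001,-0.008],[0,0,0],1.0],
  [[0,0.0015,-0.008],[0,0,0],1.0],
  [[0,0.0015,-0.008],[0,0,0],1.0],
  [[0,0.002,-0.008],[0,0,0],1.0],
  [[0,0.002,-0.008],[0,0,0],1.0],
  [[0,0.0025,-0.008],[0,0,0],1.0],
  [[0,0.003,-0.008],[0,0,0],1.0],
  [[0,0.003,-0.008],[0,0,0],1.0],
  [[0,0.003,-0.0075],[0,0,0],1.0],
])

```text
time: 22.65
tool_pos: [489.1, 243.8, 168.3]
tcp_rot: [-179.7, 0.4, 91.1]
ft_force: [2.6, 0.0, -5.2]
finger_gap: 9.9
```

```bash
sed -i 's/703.5/704/' arc.py; python3 arc.py 42 11
```

```text
now [489.1 243.8 168.3] lid est 20.581021081791185 rad 236.12635580541132 F [ 2.6  0.  -5.2] 9.928081645173904 22.65
[[-0.0, 0.0034, -0.0072], [-0.0, 0.0036, -0.0071], [-0.0, 0.0039, -0.007], [-0.0, 0.0041, -0.0069], [-0.0, 0.0044, -0.0067], [-0.0, 0.0046, -0.0066], [-0.0, 0.0048, -0.0064], [-0.0, 0.005, -0.0062], [-0.0, 0.0052, -0.0061], [-0.0, 0.0054, -0.0059], [-0.0, 0.0056, -0.0057]]
rot corr [-0.005  0.006 -0.004]
```

Emit:
carry_out([
  [[0,0.0035,-0.007],[0,0,0],1.0],
  [[0,0.0035,-0.007],[0,0,0],1.0],
  [[0,0.004,-0.007],[-0.002,0,0],1.0],
  [[0,0.004,-0.007],[0,0,0],1.0],
  [[0,0.0045,-0.0065],[0,0,0],1.0],
  [[0,0.0045,-0.0065],[-0.002,0,0],1.0],
  [[0,0.005,-0.0065],[0,0,0],1.0],
  [[0,0.005,-0.006],[0,0,0],1.0],
  [[0,0.005,-0.006],[0,0,0],1.0],
  [[0,0.0055,-0.006],[0,0,0],1.0],
  [[0,0.0055,-0.0055],[0,0,0],1.0],
])

```text
time: 23.75
tool_pos: [542.4, 245.1, 245.2]
tcp_rot: [-179.7, 0.4, 91.1]
ft_force: [-1.5, -0.7, -3.4]
finger_gap: 10.4
```

```bash
python3 arc.py 59 9; python3 -c "
from h import *
from bench import r
s=r.snapshot('scene');crop(s,220,70,360,210,4,'pics/s12.png')"
```

```text
now [542.4 245.1 245.2] lid est 43.34432391325322 rad 237.97932200716684 F [-1.5 -0.7 -3.4] 10.385189481334319 23.75
[[-0.0, 0.0053, -0.0048], [-0.0, 0.0054, -0.0046], [-0.0, 0.0056, -0.0045], [-0.0, 0.0057, -0.0043], [-0.0, 0.0058, -0.0041], [-0.0, 0.006, -0.0039], [-0.0, 0.0061, -0.0038], [-0.0, 0.0062, -0.0036], [-0.0, 0.0063, -0.0034]]
rot corr [-0.004  0.007 -0.004]
```

View pics/s12.png

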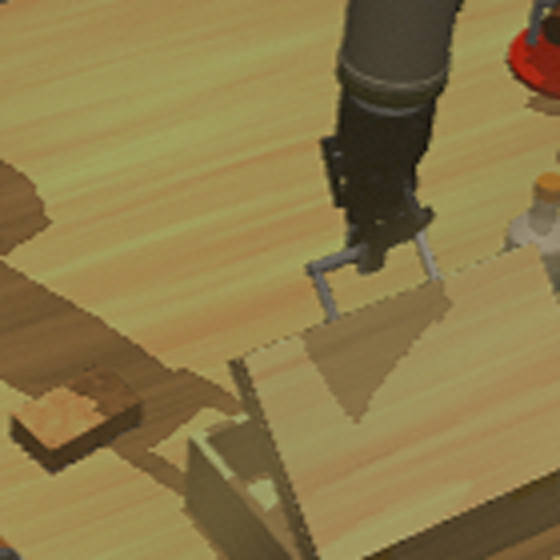

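The lid is about 43° open and the bar is still between the fingers (about (370,255)). I'll carry on.

Emit:
carry_out([
  [[0,0.005,-0.005],[0,0,0],1.0],
  [[0,0.0055,-0.0045],[-0.002,0,0],1.0],
  [[0,0.0055,-0.0045],[0,0,0],1.0],
  [[0,0.006,-0.004],[0,0,0],1.0],
  [[0,0.006,-0.004],[-0.002,0,0],1.0],
  [[0,0.006,-0.004],[0,0,0],1.0],
  [[0,0.006,-0.0035],[0,0,0],1.0],
  [[0,0.004,-0.002],[0,0,0],1.0],
  [[0,0.001,-0.001],[0,0,0],1.0],
  [[0,0,0],[0,0,0],1.0],
  [[0,0,0],[0,0,0],1.0],
])

```text
time: 24.9
tool_pos: [592.7, 246.4, 282.8]
tcp_rot: [179.9, 0.3, 91.1]
ft_force: [-3.1, -0.3, -0.2]
finger_gap: 10.1
```

```bash
python3 arc.py 60 3; python3 -c "
from h import *
from bench import r
s=r.snapshot('scene');crop(s,220,50,360,210,4,'pics/s13.png');cv2.imwrite('pics/s13f.png',s['image']);np.savez('sc13.npz',**s)"
```

```text
now [592.7 246.4 282.8] lid est 58.44085150294794 rad 239.69060517440784 F [-3.1 -0.3 -0.2] 10.114143302686497 24.9
[[0.0, 0.0019, -0.001], [0.0, 0.0019, -0.001], [0.0, 0.0019, -0.0009]]
rot corr [ 0.002  0.006 -0.004]
```

View pics/s13.png

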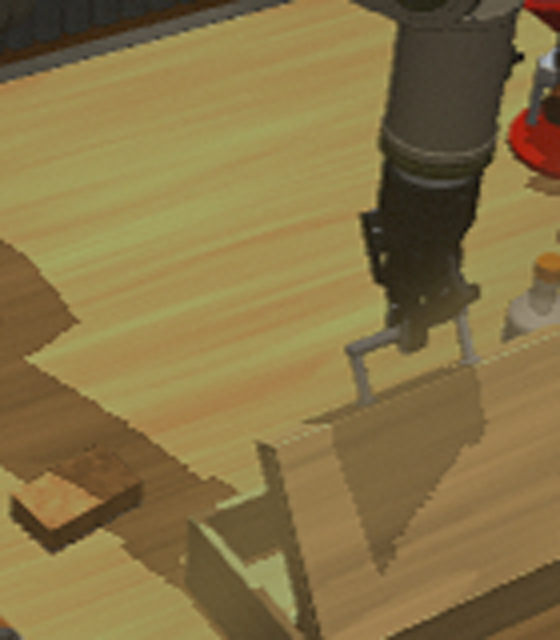

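```bash
python3 -c "
from h import *
s=dict(np.load('sc13.npz'))
for (px,y,off) in (((351,350),190,3.9),((265,443),99,None),((470,362),298,None)):
    c,d=ray(s,(px[0]+.5)/4-.5+220,(px[1]+.5)/4-.5+50); p=c+d*(y-c[1])/d[1]
    v=p-[704,y,90.5]; print(p.round(1),np.hypot(v[0],v[2]).round(1),np.degrees(np.arctan2(v[2],-v[0])).round(1))
"
```

```text
[596.  190.  301.9] 237.4 62.9
[619.   99.  259.5] 189.2 63.3
[617.2 298.  262.7] 192.9 63.3
```

Emit:
carry_out([
  [[0,0.002,-0.001],[0,0,0],1.0],
  [[0,0.002,-0.001],[0,0,0],1.0],
  [[0,0,0],[0,0,0],1.0],
  [[0,0,0],[0,0,0],1.0],
  [[0,0,0],[0,0,0],1.0],
  [[0,0,0],[0,0,0],1.0],
])

```text
time: 25.55
tool_pos: [596.9, 246.6, 285.3]
tcp_rot: [179.8, 0.3, 91.1]
ft_force: [-2.3, -0.2, -0.6]
finger_gap: 10.1
```

```bash
python3 arc.py; python3 -c "
from h import *
from bench import r
import time
print(r.sense()['qd'].round(2))
s=r.snapshot('scene');crop(s,140,60,360,260,3,'pics/s14.png');np.savez('sc14.npz',**s)
t=r.snapshot('top');crop(t,270,160,370,240,8,'pics/t14.png')";python3 arc.py
```

```text
now [596.9 246.6 285.3] lid est 59.60140161011544 rad 239.96553400591296 F [-2.3 -0.2 -0.6] 10.095502860198561 25.55
[-0.07  0.01 -0.02 -0.   -0.06  0.1 ]
now [596.9 246.6 285.3] lid est 59.60473536667692 rad 239.97251984021813 F [-1.4 -0.9  0.3] 9.94865085756009 25.65
```

View pics/s14.png

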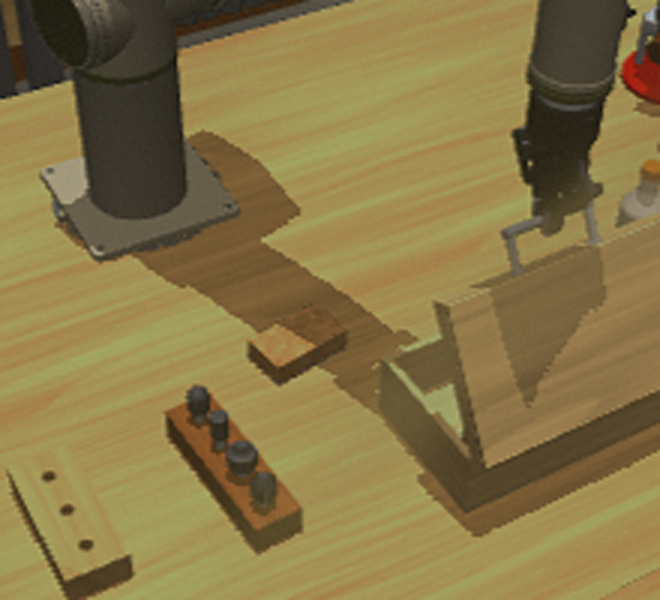

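View pics/t14.png

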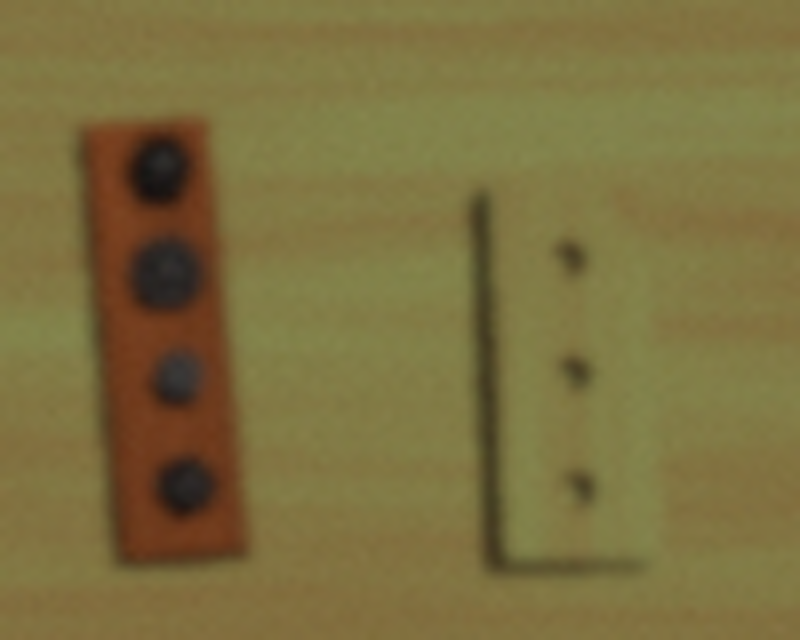

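All four bits stand in the rack at even heights (scene crop (198,400) to (263,490)). The lid is held still at about 60° with the bar in the fingers at (548,220).

```bash
python3 -c "
from bench import r
print(r.hand_in())"
```

```text
the job is handed in; nothing more can be done
None
```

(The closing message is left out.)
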